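# Refit a sprung roller in the carton lane

## Task

The little roller lane on the packing bench is missing a roller: take the full-length spare from the wooden rack, squeeze its spring-loaded axle end in so that it drops between the rails, and let it spring out so that both axle ends are home in the empty pair of cups. Then tip over the tall carton standing on the lane's infeed plate so that it lies flat along the lane on the rollers. Leave the short roller, the wrench and the tin where they are.

Things in the scene. Friction and masses are not known exactly. Their poses are not given: they have to be found in the camera images.
- lane: Bench-top roller lane, two aluminium side rails. Origin on the bench under the middle of its four roller places (y = -120, -40, 40, 120 mm; rollers 30 mm thick, tops at z = 88). y runs along the lane to the infeed plate, x across it (along the axles), near to far rail. Rails: 16 mm thick, y -185 to 285, upright inner faces at x = -90 and 90; near rail top z = 86, far rail (side guard) top z = 111.
- infeed (a point): Middle of the top of the lane's steel infeed plate, 88 mm above the bench; the plate is 180 mm across and 115 mm along the lane (lane y 165 to 280 mm). At the lane's other end (y = -172 mm) stands an end stop plate, its top at z = 112 mm. Axes as the lane's.
- gap: The empty roller place, at one of the lane's places y = -120, -40 or 40 mm: two black plastic axle cups let flush into the rails, facing each other. Axes as the lane's; origin on the bench under the middle between the two cups.
- near_cup (a point): Centre of the mouth of the cup in the low near rail, flush with the rail's inner face, 75 mm above the bench. A blind round hole of 12 mm diameter, 9 mm deep, going in along the lane's -x. Axes as the lane's.
- far_cup (a point): Centre of the mouth of the cup in the tall far rail, 180 mm from near_cup along the lane's +x; the same hole, 12 mm diameter and 9 mm deep, going in along +x. Above it the rail's inner face is flat up to its top, so the sprung axle end can be pressed against it there, slid down and will spring out into the cup. Axes as the lane's.
- roller: The full-length spare roller, 0.3 kg: plain steel tube of 30 mm diameter, 156 mm long, an 8 mm axle stub out of each end, lying on the rack. Origin at the middle of the tube on its axis, 33 mm above the bench in the rack; x along the roller to the sprung end. 200 mm from tip to tip when free. Fitted, it spans 198 mm and its axis lies at z = 73 mm (axles on the bottoms of the 12 mm holes).
- fixed_tip (a point): Tip of the spare roller's fixed stub, on the axis at -x: 14 mm long, 8 mm thick, tapering to 4 mm over the last 5 mm.
- sprung_tip (a point): Tip of the spare roller's sprung stub, on the axis at +x: 30 mm long when free, 8 mm thick, tapering to 4 mm over the last 5 mm; it slides into the tube against a spring.
- plunger (a joint): How far the sprung stub is pushed into the roller, m: 0 free, 0.026 fully in. The spring pushes out with 2 N when free and 1 N more for each 10 mm. With 20 to 26 mm in, the roller passes level between the rails.
- rack: Plywood board 150 x 190 x 8 mm with two pairs of wooden V-blocks carrying the two rollers side by side along its x axis, at y = -46 and 46 mm. The V-blocks, 12 mm thick, stand 36 mm either side of the board's middle and reach no higher than the rollers' axis (z = 33 mm), so the middle of each tube is free on both sides. Origin under the middle of the board.
- carton: Closed cardboard carton standing on end on the infeed plate, 130 mm across the lane (its x), 80 mm along the lane (its y), 220 mm tall (its z), about 0.5 kg. Origin in the middle of its underside. It is to fall along the lane towards the rollers (the lane's -y); lying, its origin is at z = about 128 mm.
- carton_top (a point): Middle of the carton's top face, 220 mm from its origin along its z.
- short_roller: A bystander: a shorter roller for another lane, tube 30 mm diameter and 104 mm long, lying in the other pair of V-blocks. Origin at its middle on the axis.
- wrench: Bystander: steel wrench lying on the bench beyond the infeed end of the lane. Origin under it.
- tin: Bystander: tin of 72 mm diameter, 100 mm tall, near the rack. Origin under it.
Things that resemble listed ones, but are neither listed nor needed, are in the scene too. What is shaped like the roller but green is not meant.

How it is judged (in metres and radians):
On the way, in this order (a step that is already met when the one before it is completed fails the run):
1. the spare roller sits between the rails with both axle ends sprung home in the empty pair of cups (((x of fixed_tip in the frame of near_cup below -0.005 m and y of fixed_tip in the frame of near_cup between -0.006 and 0.006 m and z of fixed_tip in the frame of near_cup between -0.006 and 0.006 m and x of sprung_tip in the frame of far_cup above 0.005 m and y of sprung_tip in the frame of far_cup between -0.006 and 0.006 m and z of sprung_tip in the frame of far_cup between -0.006 and 0.006 m) or (x of sprung_tip in the frame of near_cup below -0.005 m and y of sprung_tip in the frame of near_cup between -0.006 and 0.006 m and z of sprung_tip in the frame of near_cup between -0.006 and 0.006 m and x of fixed_tip in the frame of far_cup above 0.005 m and y of fixed_tip in the frame of far_cup between -0.006 and 0.006 m and z of fixed_tip in the frame of far_cup between -0.006 and 0.006 m))), for 0.2 s.
2. the carton has been tipped over and lies flat on the lane (angle between carton's own z axis and vertical between 1.45 and 1.69 rad and angle between the z axis of carton and the y axis of lane, either way round below 0.25 rad and angle between carton's own x axis and vertical between 1.45 and 1.69 rad and z of carton in the frame of lane between 0.118 and 0.138 m and x of carton in the frame of lane between -0.04 and 0.04 m and y of carton_top in the frame of lane between -0.18 and 0.08 m), for 0.2 s.
At the end, for the whole second after the job is handed in: Both axle tips of the full-length spare are at least 5 mm inside the empty place's two cups, within 6 mm of their centres; the carton lies flat (7 degrees) and along the lane (14 degrees) on the rollers, within 40 mm of its middle line, top away from the infeed end; both let go and at rest (all of step 2 and ((x of fixed_tip in the frame of near_cup below -0.005 m and y of fixed_tip in the frame of near_cup between -0.006 and 0.006 m and z of fixed_tip in the frame of near_cup between -0.006 and 0.006 m and x of sprung_tip in the frame of far_cup above 0.005 m and y of sprung_tip in the frame of far_cup between -0.006 and 0.006 m and z of sprung_tip in the frame of far_cup between -0.006 and 0.006 m) or (x of sprung_tip in the frame of near_cup below -0.005 m and y of sprung_tip in the frame of near_cup between -0.006 and 0.006 m and z of sprung_tip in the frame of near_cup between -0.006 and 0.006 m and x of fixed_tip in the frame of far_cup above 0.005 m and y of fixed_tip in the frame of far_cup between -0.006 and 0.006 m and z of fixed_tip in the frame of far_cup between -0.006 and 0.006 m)) and linear speed of each of roller, carton below 0.02 m/s and contact force between each of roller, carton and the fingers below 0.1 N); the robot touches nothing.
It fails at once if the short roller, the wrench or the tin is moved more than 40 mm (distance of any of short_roller, wrench, tin from where it was at the start of the episode above 0.04 m).
It also fails if it takes over 48 s, if anything falls off the work surface, if the arm or the gripper's body presses on something with over 40 N, if the wrist force passes 120 N, or if a joint passes its speed limit or range.

## Robot

A 6-joint arm with a two-finger parallel gripper is mounted at the origin on the work surface. World frame = base frame: x ahead of the robot, y to its left, z up, the work surface at z = 0. Lengths are in mm, angles in rad, forces in N, time in s.
With the tool pointing down it reaches from about 375 to 900 mm from the base axis. Payload 3.1 kg.
Tool frame: the origin (TCP) lies between the finger pads; the fingertips stand env.nose_length ahead of it and the grasp point (between the pads) is the TCP (env.nose_length is the distance from the TCP to the fingertips, in mm); z points along the fingers, y is the direction in which the jaws open and shut (so a half turn about z gives the same grasp; the last joint's range is limited). The gripper opens to 85 mm and grips with 20 to 120 N. Pads are 22 mm wide; open, the fingers measure 114 mm over their backs; the gripper's body (76 mm by 85 mm) begins 54 mm behind the grasp point. The pads swing forward as they close: fully open they stand 13 mm farther back than shut.
Start: joints at [1.06, 0.527, 1.433, -0, 1.181, -0.178], TCP at [204.14, 590.698, 250.31] pointing down, gripper open.
Joint ranges: [-3.08, 3.08], [-0.75, 2.2], [0.22, 2.44], [-1.43, 4.57], [0, 2.65], [-2.85, 2.85]. Speed limits (rad/s): [2.79, 2.79, 3.14, 3.14, 3.14, 3.14].

## Interface

Orientations are given as a 3x3 rotation matrix whose columns are the frame's x, y, z axes.
In Python, from bench import env gives the robot as it stands. The module is installed in compiled form; this text tells all that it offers.
- The arm moves only by the shell command python3 -m crank 'ROWS'. ROWS is a JSON object of lists of equal length, an entry for each row: "fingers": the finger opening in mm, from 0 to 85.4; "slide": the shift along the tool's x, y, z in units of 50 mm (1.0 is 50 mm), a list of three; "delta_rot": the turn, a rotation vector about the tool's x, y, z in units of 10 degrees (1.0 is 10 degrees), a list of three. A call has exactly 10 rows; each row is the pose to reach, as a shift and turn from the pose commanded when the call began, along the tool's axes at that moment; what a row does not reach only later rows make up. A row lasts 1/8 s, in which the tool goes at most 62.5 mm and 10.7 degrees, less where a joint would pass 70% of its speed; a pose out of reach is approached as far as the arm can. A call with a gripper value outside its range is refused whole. The fingers move at their own pace and stop on an object; the grip force is fixed at half the most. Time passes only in rows, so rows that repeat a pose let the fingers close, or fill a call up. It gives the time, the measured TCP pose, the force and the opening at its end, in the units of the state.
- env.read_state(): the state, without advancing time (a new reading comes with each control period).
- env.read_camera(name): name is "scene" or "top" or "wrist"; returns a dict with "color" (420x560x3 uint8, blue, green, red), "mtx" (3x3 intrinsics, pixels), "R" (3x3) and "t" (3): a world point X has camera coordinates R X + t; the wrist camera has in their place "hand_eye" (4x4, takes a point from camera to tool coordinates, whose origin is the TCP and whose axes are the flange's). Camera axes: x right, y down, z forward; pixel columns grow to the right and rows downward; lengths in mm; the calibration is good to about 2 mm. A picture is of the moment at which its call begins: read the wrist's pose just before it. There is no depth.
- env.sign_off(): hands the job in, once; it reports no verdict.
The state is a dict: "time_s": time; "qpos": joint angles; "qd": joint speeds; "joint_torque": joint torques, N m; "tcp_pos": TCP position; "tool_rot": TCP orientation; "force": force on the tool from outside, world axes, zero at the start; "ft_torque": the same for the moment, N m; "finger_gap": opening from 0.0 (shut) to 1.0 (fully open).
Only numpy, scipy, OpenCV 4.12 (cv2) and the standard library are available. Lean on these libraries where they do the work, as an engineer would, in place of code of your own. Each camera call takes 0.05 s, during which the arm holds its last target.

## Working session

There is one attempt and no reset: what is moved stays moved. The work goes in short steps, Python scripts to look and compute and a shell command to move; the robot and the scene stay as the last step left them, time stands still between calls to the robot, and variables do not carry over. Pictures are saved under pics/ and viewed, and the job is handed in when it is done.

```bash
mkdir -p pics; cat > h.py <<'E'
import numpy as np, cv2
from bench import env
def ray(c,uv):
    K=np.array(c["mtx"]);R=np.array(c["R"]);t=np.array(c["t"])
    o=-R.T@t; d=R.T@np.linalg.inv(K)@np.array([uv[0],uv[1],1.]); return o,d/np.linalg.norm(d)
def onz(c,uv,z):
    o,d=ray(c,uv); return o+d*(z-o[2])/d[2]
def proj(c,X):
    K=np.array(c["mtx"]);p=np.array(c["R"])@np.array(X)+np.array(c["t"]); p=K@p; return p[:2]/p[2]
def wristcam(s,c):
    T=np.eye(4);T[:3,:3]=s["tool_rot"];T[:3,3]=s["tcp_pos"]
    W=T@np.array(c["hand_eye"]); R=W[:3,:3].T; c["R"]=R; c["t"]=-R@W[:3,3]; return c
E
python3 - <<'E'
from h import *
s=env.read_state(); print(s, env.nose_length)
for n in ["scene","top","wrist"]:
    s=env.read_state(); c=env.read_camera(n); cv2.imwrite(f"pics/a_{n}.png",c["color"])
    if n=="wrist": print(c["hand_eye"])
    else: print(n,c["mtx"],c["R"],c["t"])
E
```

```text
{'time_s': 0.0, 'qpos': array([ 1.05950582e+00,  5.28502755e-01,  1.43390492e+00,  1.26659105e-06,
        1.18140041e+00, -1.78498049e-01]), 'qd': array([-0.00092495,  0.0010994 , -0.00174871, -0.0005353 ,  0.00121221,
       -0.00115783]), 'joint_torque': array([-9.52415794e-04, -4.42353094e+01, -1.78023112e+01, -3.51212493e-04,
        8.52200756e-03, -1.60518990e-06]), 'tcp_pos': array([203.81089072, 590.11806579, 249.31026505]), 'tool_rot': array([[-9.45133408e-01,  3.26682819e-01, -1.08503696e-03],
       [ 3.26684382e-01,  9.45131516e-01, -1.93153052e-03],
       [ 3.94504792e-04, -2.18001866e-03, -9.99997546e-01]]), 'force': array([-0.17398256, -0.53068069, -0.3958942 ]), 'ft_torque': array([0.05721468, 0.011844  , 0.0642103 ]), 'finger_gap': 1.0001752067258505} 19.0
scene [[441.94056659   0.         282.02122943]
 [  0.         441.94056659 200.13138548]
 [  0.           0.           1.        ]] [[ 0.82333373  0.56709462 -0.02291872]
 [ 0.27823384 -0.43848989 -0.85458326]
 [-0.4946792   0.69723046 -0.51880843]] [-394.49176185    2.12283723 1734.43980874]
top [[470.35259029   0.         287.05452805]
 [  0.         470.35259029 208.33924999]
 [  0.           0.           1.        ]] [[-0.02325762 -0.99972064 -0.00421019]
 [-0.99696219  0.02350617 -0.07425533]
 [ 0.07433355  0.0024704  -0.99723037]] [ -42.87775807  522.44921877 1722.1051219 ]
[[-3.22094677e-05 -9.50983583e-01 -3.09241369e-01  7.93930518e+01]
 [ 9.99999085e-01 -4.48856131e-04  1.27617264e-03  2.64675149e-01]
 [-1.35242411e-03 -3.09241045e-01  9.50982727e-01 -1.23954477e+02]
 [ 0.00000000e+00  0.00000000e+00  0.00000000e+00  1.00000000e+00]]
```

View pics/a_scene.png

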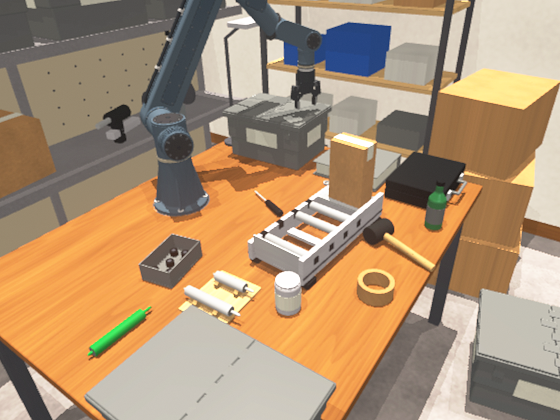

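View pics/a_top.png

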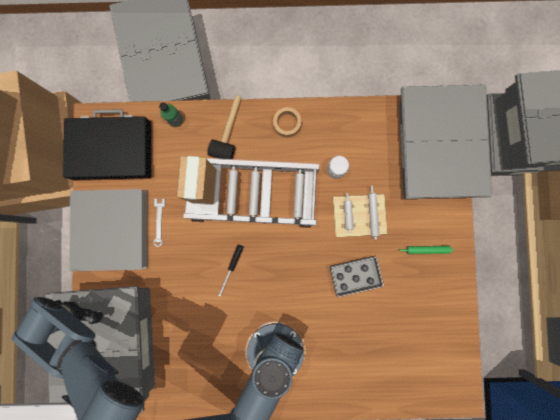

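View pics/a_wrist.png

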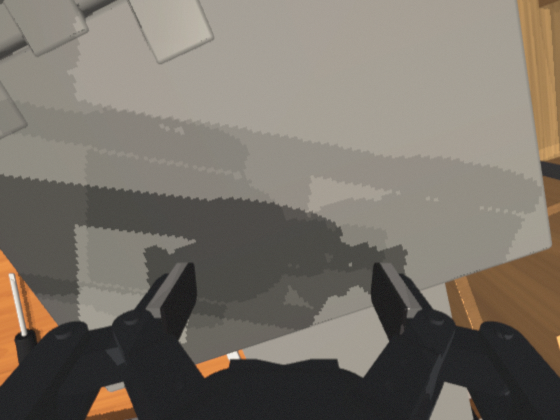

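```bash
python3 - <<'E'
from h import *
a=cv2.imread("pics/a_top.png")
cv2.imwrite("pics/b1.png",cv2.resize(a[145:240,170:330],None,fx=5,fy=5,interpolation=cv2.INTER_CUBIC))
cv2.imwrite("pics/b2.png",cv2.resize(a[140:260,320:460],None,fx=5,fy=5,interpolation=cv2.INTER_CUBIC))
a=cv2.imread("pics/a_scene.png")
cv2.imwrite("pics/b3.png",cv2.resize(a[120:330,170:400],None,fx=3,fy=2.8,interpolation=cv2.INTER_CUBIC))
E
```

```text
(no output)
```

View pics/b1.png

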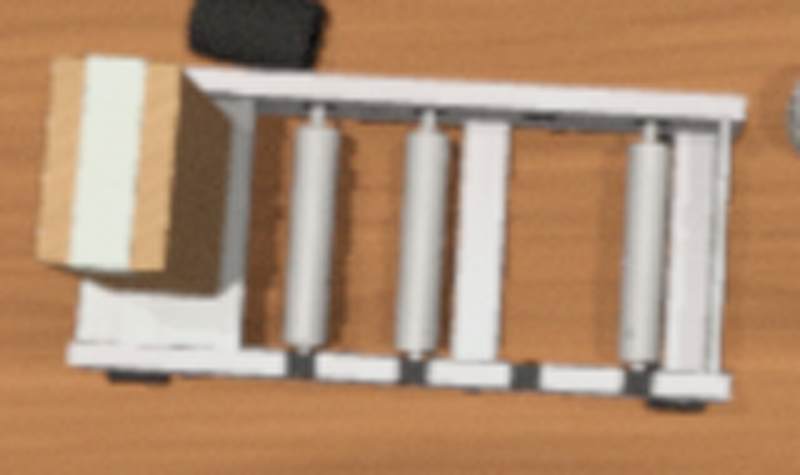

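View pics/b2.png

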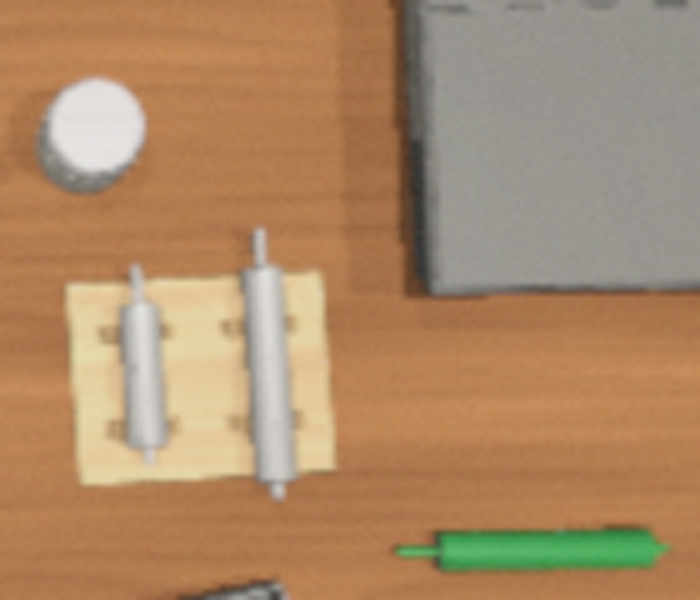

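View pics/b3.png

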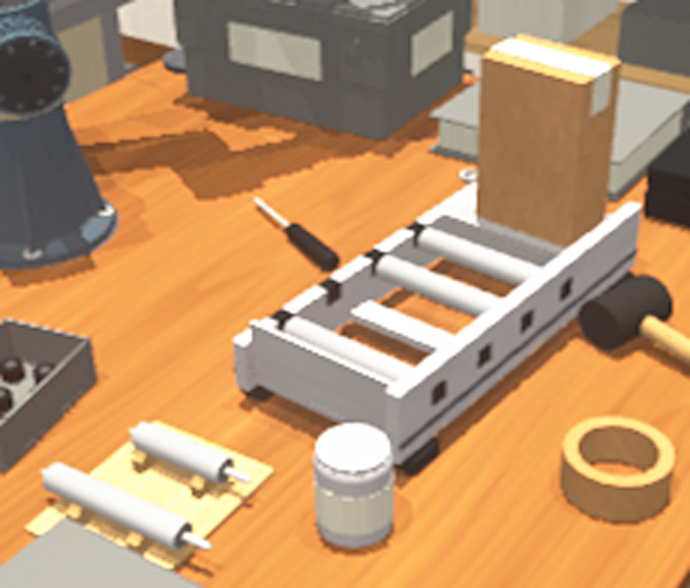

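The lane's empty place is the third from the infeed (lane y = -40; its dark near cup is at top px ~(275,220)). There are three candidates for the spare:
- The long steel roller in the rack, top px (374,213). Full length, grey and in the rack, so this is the one meant. Its long sprung stub points to +x, at px (372,186).
- The short steel roller at (349,213), a bystander.
- The green one at (427,250), a decoy.

Next come the rough positions.

```bash
python3 - <<'E'
from h import *
c=env.read_camera("top")
f=lambda x,y:(170+x/5,145+y/5)
g=lambda x,y:(320+x/5,140+y/5)
for n,uv,z in [("cap120",f(300,365),86),("cap40",f(412,373),86),("cap-40",f(525,378),86),("cap-120",f(637,381),86),("r120n",f(304,350),75),("r120f",f(318,107),75),("r-120n",f(640,365),75),("r-120f",f(650,125),75),
 ("carton a",f(52,57),308),("carton b",f(185,62),308),("carton c",f(163,270),308),("carton d",f(38,264),308),
 ("spr",g(259,230),33),("fix",g(278,497),33),("tin",g(97,125),100),("farrail",f(745,97),111),("farrail0",f(190,70),111)]:
    print(n,onz(c,uv,z).round(1))
E
```

```text
cap120 [486.7 148.4  86. ]
cap40 [479.1  68.8  86. ]
cap-40 [473.7 -11.4  86. ]
cap-120 [469.7 -90.9  86. ]
r120n [498.  146.8  75. ]
r120f [673.5 134.1  75. ]
r-120n [481.6 -93.6  75. ]
r-120f [ 654.6 -105.1   75. ]
carton a [669.8 272.6 308. ]
carton b [664.7 189.7 308. ]
carton c [534.9 204.7 308. ]
carton d [540.5 282.1 308. ]
spr [ 595.4 -369.1   33. ]
fix [ 398.9 -375.8   33. ]
tin [ 665.3 -244.8  100. ]
farrail [ 667.3 -171.7  111. ]
farrail0 [696.  220.2 111. ]
```

```bash
python3 -m crank '{"fingers":[85,85,85,85,85,85,85,85,85,85],"slide":[[-10.7,-9.16,-1],[-10.7,-9.16,-1],[-10.7,-9.16,-1],[-10.7,-9.16,-1],[-10.7,-9.16,-1],[-10.7,-9.16,-1],[-10.7,-9.16,-1],[-10.7,-9.16,-1],[-10.7,-9.16,-1],[-10.7,-9.16,-1]],"delta_rot":[[0,0,-1.5],[0,0,-1.5],[0,0,-1.5],[0,0,-1.5],[0,0,-1.5],[0,0,-1.5],[0,0,-1.5],[0,0,-1.5],[0,0,-1.5],[0,0,-1.5]]}'
```

```text
time_s: 1.45
tcp_pos: [519.4, 51.9, 294.7]
tool_rot: [[-0.997, 0.071, 0.0], [0.071, 0.997, 0.0], [-0.0, 0.0, -1.0]]
force: [1.1, 0.7, -0.6]
finger_gap: 0.992
```

```bash
python3 -m crank '{"fingers":[85,85,85,85,85,85,85,85,85,85],"slide":[[-0.9,-1.3,0],[-0.9,-1.3,0],[-0.9,-1.3,0],[-0.9,-1.3,0],[-0.9,-1.3,0],[-0.9,-1.3,0],[-0.9,-1.3,0],[-0.9,-1.3,0],[-0.9,-1.3,0],[-0.9,-1.3,0]],"delta_rot":[[0,0,0],[0,0,0],[0,0,0],[0,0,0],[0,0,0],[0,0,0],[0,0,0],[0,0,0],[0,0,0],[0,0,0]]}'
python3 - <<'E'
from h import *
import pickle
s=env.read_state(); c=env.read_camera("wrist"); c=wristcam(s,c); pickle.dump((s,c),open("w1.pkl","wb"))
print(s["time_s"],s["tcp_pos"],c["mtx"]); cv2.imwrite("pics/w1.png",c["color"])
E
```

```text
time_s: 2.7
tcp_pos: [559.0, -14.3, 294.5]
tool_rot: [[-0.997, 0.071, 0.0], [0.071, 0.997, 0.0], [-0.0, 0.0, -1.0]]
force: [-0.1, 0.3, 0.3]
finger_gap: 0.995
2.7 [559.03439571 -14.29737686 294.48467858] [[303.90760133   0.         283.34125742]
 [  0.         303.90760133 205.87975269]
 [  0.           0.           1.        ]]
```

View pics/w1.png

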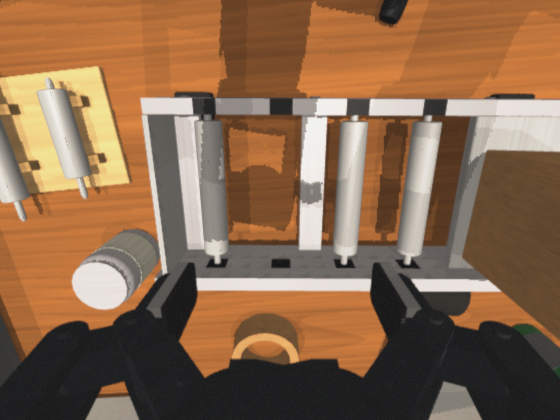

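```bash
python3 - <<'E'
from h import *
import pickle
s,c=pickle.load(open("w1.pkl","rb")); a=c["color"]
g=cv2.cvtColor(a,cv2.COLOR_BGR2GRAY)
cv2.imwrite("pics/w1z.png",cv2.resize(a[90:300,140:500],(792,462),interpolation=cv2.INTER_CUBIC))
for (y0,y1,x0,x1,th) in [(99,114,150,470,70),(257,269,270,292,45),(257,269,334,356,45)]:
    m=(g[y0:y1,x0:x1]<th).astype(np.uint8)
    n,l,st,ce=cv2.connectedComponentsWithStats(m)
    for i in range(1,n):
        if st[i][4]>20: print(st[i]+[x0,y0,0,0,0],ce[i]+[x0,y0], onz(c,ce[i]+[x0,y0],86).round(1), onz(c,ce[i]+[x0,y0],75).round(1))
print(g[257:270,268:296])
E
```

```text
[193  99  23  15 320] [203.896875 105.953125] [473.1 -90.2  86. ] [472.9 -92.9  75. ]
[270  99  22  15 330] [280.5 106. ] [478.8 -10.8  86. ] [478.8 -10.9  75. ]
[353 100  15  14 129] [361.54263566 107.60465116] [486.4  73.2  86. ] [486.6  75.9  75. ]
[424 100  23  14 294] [434.78571429 106.5       ] [490.7 149.2  86. ] [491.1 154.4  75. ]
[272 260  18   8 132] [280.53030303 263.18181818] [661.3 -24.3  86. ] [667.4 -24.9  75. ]
[334 260  20   8  98] [343.76530612 264.1122449 ] [668.2  53.   86. ] [674.4  55.   75. ]
[[ 99 105 105 105 102 101 102 101 101 101  98  98  95  94  93  92  93  94
   96 100 102 101 102 102 105 105 104 104]
 [102 104 103  98  85  82  84  84  83  77  77  75  75  75  75  75  77  78
   78  81  81  86 100 106 105 107 104 104]
 [104 104 102  87  57  50  50  48  46  46  48  46  45  47  48  48  52  45
   50  51  52  61  92 106 108 108 107 106]
 [104 104  99  79  34  28  28  21  27  28  33  32  29  33  33  27  28  27
   23  25  30  44  78 104 108 106 105 105]
 [102 101  97  76  36  26  18  25  27  31  30  32  31  24  25  31  26  22
   28  29  25  40  75 102 105 106 10
[... 243 characters left out ...]
 99 101  95  62  27  24  24  22  23  22  18  19  24  24  24  25  21  23
   21  21  25  41  76 104 106 106 106 106]
 [ 98 101  95  56  26  21  26  17  22  21  24  22  22  27  23  23  25  21
   21  25  31  43  77 102 104 105 105 106]
 [ 96  96  93  52  28  25  30  29  28  18  24  25  23  26  25  29  23  29
   24  25  29  37  71 101 106 104 106 105]
 [ 97  97  95  65  49  44  47  46  47  43  47  44  45  45  47  46  44  46
   44  45  42  52  75 102 103 105 104 105]
 [101 100 100  91  86  86  86  86  86  85  84  87  88  87  88  86  87  86
   85  87  87  89  94 105 105 104 106 105]
 [104 104 105 103 104 102 104 100 102 104 103 102 103 104 103 103 104 103
  103 102 104 104 104 104 104 104 104 105]]
```

View pics/w1z.png

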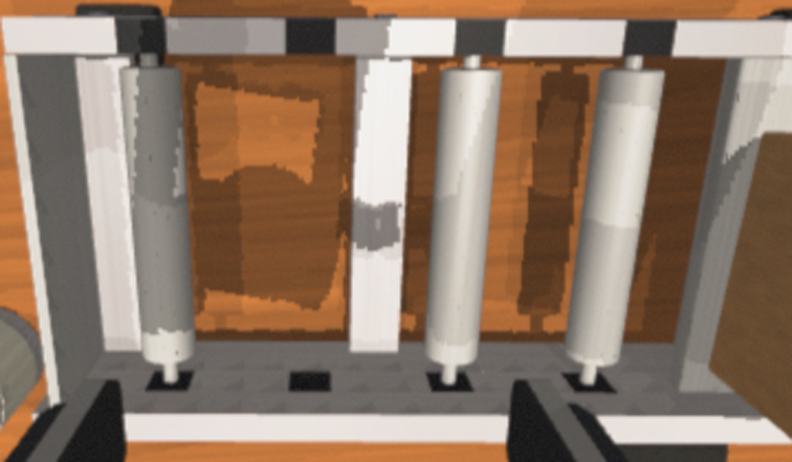

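```bash
python3 -m crank '{"fingers":[85,85,85,85,85,85,85,85,85,85],"slide":[[0.57,-7.2,2.3],[0.57,-7.2,2.3],[0.57,-7.2,2.3],[0.57,-7.2,2.3],[0.57,-7.2,2.3],[0.57,-7.2,2.3],[0.57,-7.2,2.3],[0.57,-7.2,2.3],[0.57,-7.2,2.3],[0.57,-7.2,2.3]],"delta_rot":[[0,0,-0.6],[0,0,-0.6],[0,0,-0.6],[0,0,-0.6],[0,0,-0.6],[0,0,-0.6],[0,0,-0.6],[0,0,-0.6],[0,0,-0.6],[0,0,-0.6]]}'
python3 - <<'E'
from h import *
import pickle
s=env.read_state(); c=env.read_camera("wrist"); c=wristcam(s,c); pickle.dump((s,c),open("w2.pkl","wb"))
print(s["time_s"],s["tcp_pos"],s["qd"].round(3)); cv2.imwrite("pics/w2.png",c["color"])
E
```

```text
time_s: 4.0
tcp_pos: [505.7, -369.8, 180.2]
tool_rot: [[-0.999, -0.036, 0.001], [-0.036, 0.999, -0.0], [-0.001, -0.0, -1.0]]
force: [0.2, -0.1, 0.4]
finger_gap: 0.999
4.0 [ 505.6848079  -369.82418211  180.22660967] [-0.002  0.001 -0.002 -0.003  0.    -0.001]
```

View pics/w2.png

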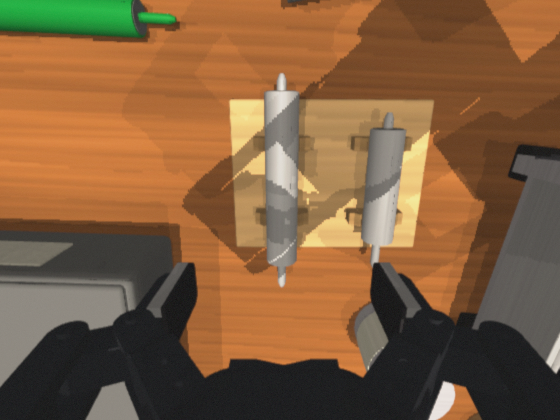

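```bash
python3 - <<'E'
from h import *
import pickle
s,c=pickle.load(open("w2.pkl","rb")); a=c["color"]
cv2.imwrite("pics/w2z.png",cv2.resize(a[65:295,220:420],(600,600*230//200),interpolation=cv2.INTER_CUBIC)[:600] if 0 else cv2.resize(a[65:295,220:440],(574,600),interpolation=cv2.INTER_CUBIC))
for n,uv in [("fix",(281.5,73.5)),("spr",(282,286.5)),("tubetop",(281.5,91.5)),("tubebot",(281.5,265))]:
    print(n,onz(c,uv,33).round(1))
hsv=cv2.cvtColor(a,cv2.COLOR_BGR2HSV)
for r in (80,100,120,160,200,240,280):
    row=hsv[r,255:310,1]; w=np.where(row<60)[0]+255; print(r,w.min() if len(w) else 0,w.max() if len(w) else 0,len(w))
E
```

```text
fix [ 400.5 -374.5   33. ]
spr [ 601.9 -367.2   33. ]
tubetop [ 414.3 -374.1   33. ]
tubebot [ 577.1 -368.5   33. ]
80 277 285 9
100 265 298 34
120 265 298 34
160 266 297 32
200 266 296 31
240 267 296 30
280 278 284 7
```

View pics/w2z.png

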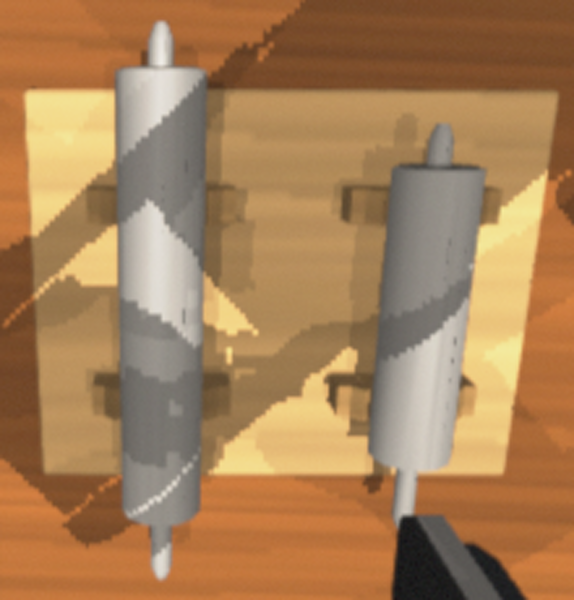

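The enlarged crop confirms it. The long roller at wrist px (281,180) is grey and measures 201 mm tip to tip, with its short fixed stub at the top (281,73) and its sprung stub at the bottom (282,286). The neighbour at (383,185) is the short one. I'll grasp the long one.

```bash
python3 -m crank '{"fingers":[85,85,85,85,85,5,5,5,5,5],"slide":[[0.25,-0.02,1],[0.25,-0.02,2],[0.25,-0.02,2.7],[0.25,-0.02,2.92],[0.25,-0.02,2.92],[0.25,-0.02,2.92],[0.25,-0.02,2.92],[0.25,-0.02,2.92],[0.25,-0.02,2.92],[0.25,-0.02,2.92]],"delta_rot":[[0,0,0],[0,0,0],[0,0,0],[0,0,0],[0,0,0],[0,0,0],[0,0,0],[0,0,0],[0,0,0],[0,0,0]]}'
```

```text
time_s: 5.3
tcp_pos: [492.9, -372.3, 34.8]
tool_rot: [[-0.999, -0.033, 0.001], [-0.033, 0.999, 0.0], [-0.001, 0.0, -1.0]]
force: [0.5, 2.8, 5.4]
finger_gap: 0.337
```

```bash
python3 -m crank '{"fingers":[5,5,5,5,5,5,5,5,5,5],"slide":[[0,0,-1],[0,0,-2],[0,0.8,-2.9],[-1.42,7.07,-2.9],[-1.42,7.07,-2.9],[-1.42,7.07,-2.9],[-1.42,7.07,-2.9],[-1.42,7.07,-2.9],[-1.42,7.07,-2.9],[-1.42,7.07,-2.9]],"delta_rot":[[0,0,0],[0,0,0],[0,0,0],[0,0,0.62],[0,0,0.62],[0,0,0.62],[0,0,0.62],[0,0,0.62],[0,0,0.62],[0,0,0.62]]}'
python3 - <<'E'
from h import *
import pickle
s=env.read_state(); c=env.read_camera("wrist"); c=wristcam(s,c); pickle.dump((s,c),open("w3.pkl","wb"))
print(s["time_s"],s["tcp_pos"],s["qd"].round(3),s["tool_rot"],s["force"]); cv2.imwrite("pics/w3.png",c["color"])
E
```

```text
time_s: 6.55
tcp_pos: [551.3, -16.5, 178.3]
tool_rot: [[-0.997, 0.072, -0.001], [0.072, 0.997, -0.0], [0.001, -0.0, -1.0]]
force: [0.1, -0.2, -2.8]
finger_gap: 0.331
6.55 [551.2812334  -16.54483653 178.3229522 ] [-0.043  0.001 -0.006 -0.008 -0.002 -0.005] [[-9.97374667e-01  7.24110365e-02 -6.44661441e-04]
 [ 7.24113335e-02  9.97374752e-01 -4.50035008e-04]
 [ 6.10381544e-04 -4.95534311e-04 -9.99999691e-01]] [ 0.06925026 -0.21065596 -2.76296647]
```

View pics/w3.png

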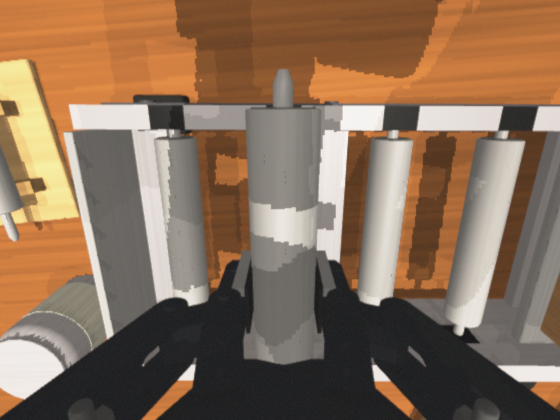

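```bash
python3 - <<'E'
from h import *
import pickle
s,c=pickle.load(open("w3.pkl","rb")); a=c["color"]
H=np.array(c["hand_eye"]);K=np.array(c["mtx"])
def tool(uv,z):
    d=H[:3,:3]@np.linalg.inv(K)@np.array([uv[0],uv[1],1.]); o=H[:3,3]; return (o+d*(z-o[2])/d[2]).round(1)
g=cv2.cvtColor(a,cv2.COLOR_BGR2GRAY)
cv2.imwrite("pics/w3z.png",cv2.resize(a[60:260,200:360],(640,600*200//150),interpolation=cv2.INTER_CUBIC)[:600])
print(tool((283,69.5),1.8),tool((283,69.5),0),tool((247,112),1.8),tool((321,112),1.8))
# predicted tip for centred: (92,0,1.8)
def pix(p): q=np.linalg.inv(H)@np.append(p,1); q=K@q[:3]; return q[:2]/q[2]
print(pix((92,0,1.8)),pix((78,0,1.8)),pix((78,0,-13.2)),pix((78,15,1.8)),pix((78,-15,1.8)))
E
```

```text
[92.8  0.3  1.8] [92.6  0.3  0. ] [ 77.4 -13.9   1.8] [77.4 15.4  1.8]
[282.08524665  71.88859204] [282.13170158 110.44711417] [282.01406222 110.91907103] [320.12065286 110.4454507 ] [244.13329888 110.44877804]
```

View pics/w3z.png

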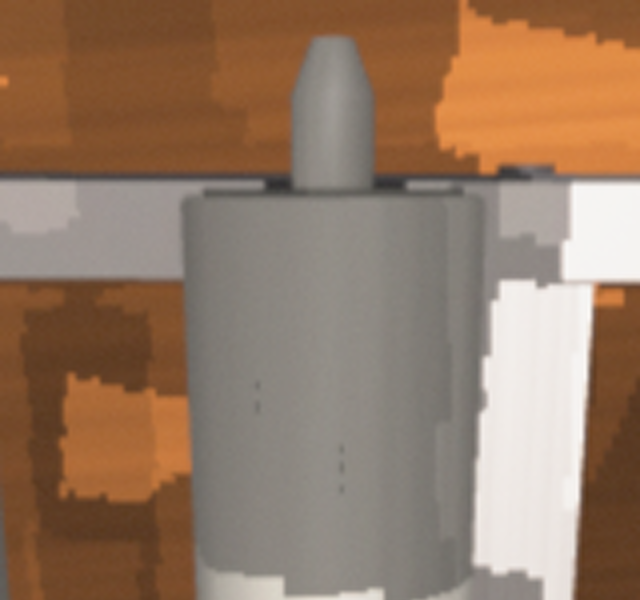

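```bash
python3 -m crank '{"fingers":[5,5,5,5,5,5,5,5,5,5],"slide":[[0,0,0.7],[0,0,1.3],[0,0,1.45],[0,0,1.45],[-0.1,0,1.45],[-0.25,0,1.45],[-0.4,0,1.45],[-0.55,0,1.45],[-0.62,0,1.45],[-0.62,0,1.45]],"delta_rot":[[0,0,0],[0,0,0],[0,0,0],[0,0,0],[0,0,0],[0,0,0],[0,0,0],[0,0,0],[0,0,0],[0,0,0]]}'
python3 - <<'E'
from h import *
import pickle
s=env.read_state(); c=env.read_camera("wrist"); c=wristcam(s,c); pickle.dump((s,c),open("w4.pkl","wb"))
print(s["time_s"],s["tcp_pos"],s["tool_rot"],s["force"],s["ft_torque"]); cv2.imwrite("pics/w4.png",c["color"])
d=s["tcp_pos"]-np.array([577,-18.15,0]); print(d@[.9972,-.0745,0],d@[.0745,.9972,0])
a=env.read_camera("scene"); cv2.imwrite("pics/s4.png",cv2.resize(a["color"][160:290,230:400],(785,600),interpolation=cv2.INTER_CUBIC))
E
```

```text
time_s: 7.85
tcp_pos: [582.3, -19.4, 105.9]
tool_rot: [[-0.997, 0.074, -0.001], [0.074, 0.997, -0.0], [0.001, -0.0, -1.0]]
force: [-3.6, -1.2, -0.9]
finger_gap: 0.333
7.85 [582.28805682 -19.3759224  105.89678493] [[-9.97234912e-01  7.43077234e-02 -9.44949200e-04]
 [ 7.43078220e-02  9.97235350e-01 -6.96636006e-05]
 [ 9.37160202e-04 -1.39688092e-04 -9.99999551e-01]] [-3.60639924 -1.24462177 -0.87973154] [-0.37320964  0.50702693 -0.19071313]
5.364581476575581 -0.8285295813326322
```

View pics/w4.png

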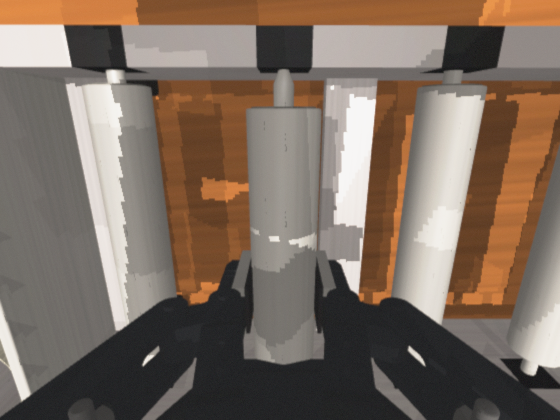

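View pics/s4.png

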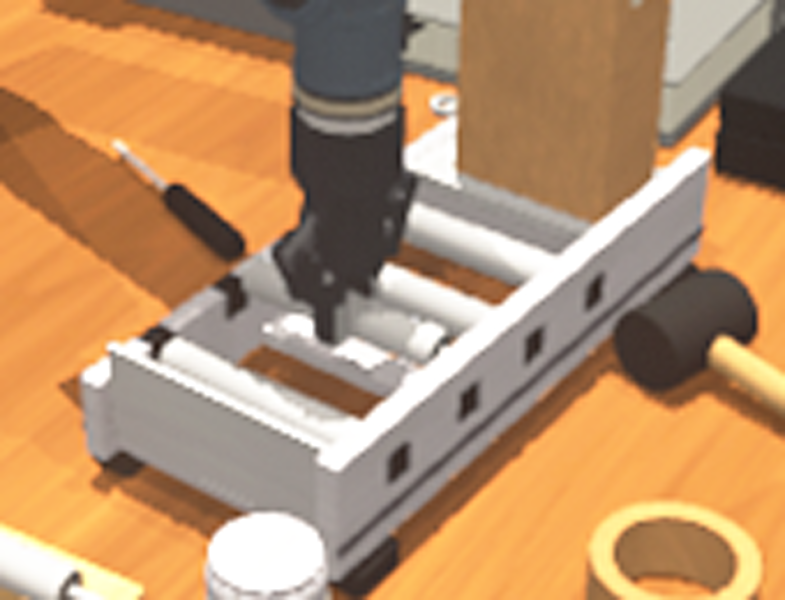

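```bash
python3 - <<'E'
from h import *
import pickle
s,c=pickle.load(open("w4.pkl","rb")); a=c["color"]
cv2.imwrite("pics/w4z.png",cv2.resize(a[20:130,230:340],(600,600),interpolation=cv2.INTER_CUBIC))
def lane(p): d=p-np.array([577,-18.15,0]); return (d@[.9972,-.0745,0]).round(1),(d@[.0745,.9972,0]).round(1)
for n,uv,z in [("cap outer L",(258,27),86),("cap outer R",(312,27),86),("cap in L",(258,68),86),("cap in R",(312,68),86),("tip",(284,70),104),("tubeL",(248,110),104),("tubeR",(321,110),104)]:
    print(n,lane(onz(c,uv,z)))
E
```

```text
cap outer L (np.float64(-105.7), np.float64(-10.9))
cap outer R (np.float64(-105.8), np.float64(11.6))
cap in L (np.float64(-90.0), np.float64(-11.3))
cap in R (np.float64(-90.0), np.float64(12.1))
tip (np.float64(-87.3), np.float64(-0.1))
tubeL (np.float64(-72.8), np.float64(-14.3))
tubeR (np.float64(-72.8), np.float64(14.5))
```

View pics/w4z.png

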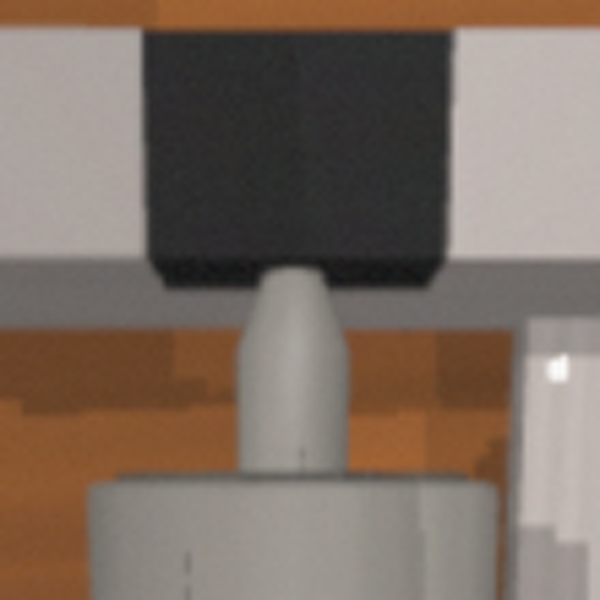

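```bash
python3 -m crank '{"fingers":[5,5,5,5,5,5,5,5,5,5],"slide":[[0,0,0.1],[0,0,0.2],[0,0,0.3],[0,0,0.4],[0,0,0.5],[0,0,0.58],[0,0,0.58],[0,0,0.58],[0,0,0.58],[0,0,0.58]],"delta_rot":[[0,0,0],[0,0,0],[0,0,0],[0,0,0],[0,0,0],[0,0,0],[0,0,0],[0,0,0],[0,0,0],[0,0,0]]}'
python3 - <<'E'
from h import *
import pickle
s=env.read_state(); c=env.read_camera("wrist"); c=wristcam(s,c); pickle.dump((s,c),open("w5.pkl","wb"))
print(s["time_s"],s["tcp_pos"],s["force"],s["ft_torque"])
d=s["tcp_pos"]-np.array([577,-18.15,0]); print(d@[.9972,-.0745,0],d@[.0745,.9972,0])
b=env.read_camera("scene")["color"]
cv2.imwrite("pics/w5.png",np.hstack([cv2.resize(c["color"][20:130,230:340],(400,400),interpolation=cv2.INTER_CUBIC),cv2.resize(b[200:270,280:350],(400,400),interpolation=cv2.INTER_CUBIC)]))
E
```

```text
time_s: 9.2
tcp_pos: [582.3, -19.3, 76.9]
tool_rot: [[-0.997, 0.074, -0.001], [0.074, 0.997, 0.0], [0.001, 0.0, -1.0]]
force: [-2.8, -1.1, -5.1]
finger_gap: 0.332
9.2 [582.26062801 -19.26180393  76.86213379] [-2.76002554 -1.13625011 -5.08177125] [0.05998638 0.74513088 0.03548714]
5.328727644238881 -0.7167740946525624
```

View pics/w5.png

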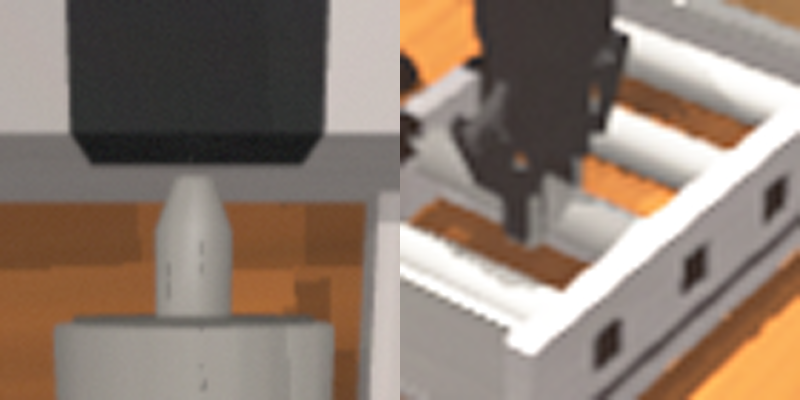

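```bash
python3 -m crank '{"fingers":[5,5,5,5,5,5,5,5,5,5],"slide":[[0.04,0,0],[0.08,0,0],[0.12,0,0],[0.16,0,0],[0.2,0,0],[0.21,0,0],[0.21,0,0],[0.21,0,0],[0.21,0,0],[0.21,0,0]],"delta_rot":[[0,0,0],[0,0,0],[0,0,0],[0,0,0],[0,0,0],[0,0,0],[0,0,0],[0,0,0],[0,0,0],[0,0,0]]}'
python3 - <<'E'
from h import *
import pickle
s=env.read_state(); c=env.read_camera("wrist"); c=wristcam(s,c); pickle.dump((s,c),open("w6.pkl","wb"))
print(s["time_s"],s["tcp_pos"],s["force"],s["ft_torque"])
d=s["tcp_pos"]-np.array([577,-18.15,0]); print(d@[.9972,-.0745,0],d@[.0745,.9972,0])
b=env.read_camera("top")["color"]
cv2.imwrite("pics/w6.png",np.hstack([cv2.resize(c["color"][20:130,230:340],(400,400),interpolation=cv2.INTER_CUBIC),cv2.resize(b[150:230,240:320],(400,400),interpolation=cv2.INTER_CUBIC)]))
E
```

```text
time_s: 10.55
tcp_pos: [572.1, -18.6, 77.0]
tool_rot: [[-0.997, 0.074, 0.0], [0.074, 0.997, -0.0], [-0.0, -0.0, -1.0]]
force: [-2.8, 0.1, -4.8]
finger_gap: 0.331
10.55 [572.14037327 -18.59345659  77.01331733] [-2.80069496  0.11011725 -4.83784101] [-0.0255791   0.59079956  0.03221936]
-4.812982261242078 -0.8042571044460037
```

View pics/w6.png

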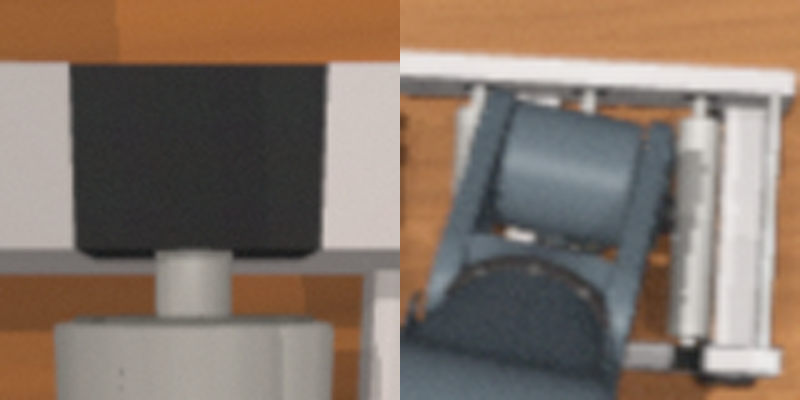

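The fixed stub has entered the near cup: its visible length shrank from 14 mm to about 7 mm, and it is centred. I'll release and lift.

```bash
python3 -m crank '{"fingers":[55,55,55,55,55,55,55,55,55,55],"slide":[[0,0,0],[0,0,0],[0,0,0],[0,0,0],[0,0,-0.5],[0,0,-1.5],[0,0,-2.7],[0,0,-3],[0,0,-3],[0,0,-3]],"delta_rot":[[0,0,0],[0,0,0],[0,0,0],[0,0,0],[0,0,0],[0,0,0],[0,0,0],[0,0,0],[0,0,0],[0,0,0]]}'
python3 - <<'E'
from h import *
import pickle
s=env.read_state(); c=env.read_camera("wrist"); c=wristcam(s,c); pickle.dump((s,c),open("w7.pkl","wb"))
print(s["time_s"],s["tcp_pos"],s["force"],s["qd"].round(3))
cv2.imwrite("pics/w7.png",cv2.resize(c["color"],(784,588),interpolation=cv2.INTER_CUBIC))
E
```

```text
time_s: 11.9
tcp_pos: [570.8, -18.3, 225.2]
tool_rot: [[-0.997, 0.074, -0.004], [0.074, 0.997, 0.001], [0.004, 0.001, -1.0]]
force: [-0.6, 0.6, -0.4]
finger_gap: 0.644
11.9 [570.76580785 -18.26642947 225.21762777] [-0.59159396  0.64760161 -0.43742083] [ 0.001  0.013  0.006 -0.     0.002  0.002]
```

View pics/w7.png

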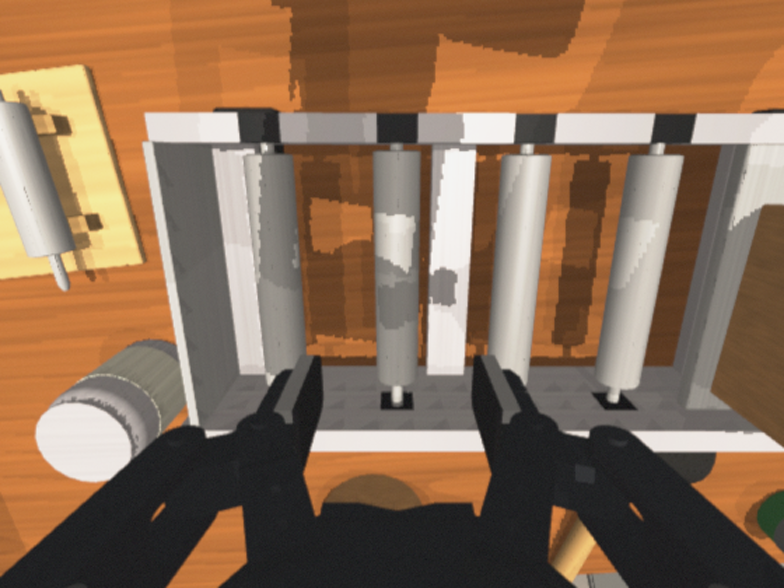

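```bash
python3 - <<'E'
from h import *
import pickle
s,c=pickle.load(open("w7.pkl","rb")); a=c["color"]
cv2.imwrite("pics/w7z.png",np.vstack([cv2.resize(a[76:126,160:490],(792,120),interpolation=cv2.INTER_CUBIC),cv2.resize(a[76:126,260:310],(300,300),interpolation=cv2.INTER_CUBIC)[:, :].repeat(1,0) if 0 else cv2.resize(np.hstack([a[76:126,258:310],a[76:126,350:402],a[250:300,258:310]]),(792,254),interpolation=cv2.INTER_CUBIC)]))
def lane(p): d=p-np.array([577,-18.15,0]); return (d@[.9972,-.0745,0]).round(1),(d@[.0745,.9972,0]).round(1)
g=cv2.cvtColor(a,cv2.COLOR_BGR2GRAY)
print(g[98:116,283], g[98:116,376]); print(g[265:292,283])
for uv,z in [((283,108.5),80),((376,110.5),80),((283,286),75),((283,275),80)]: print(lane(onz(c,uv,z)))
E
```

```text
[ 41  42  41  62 112 150 158 156 153 129 135 148 148 150 150 149 153 155] [ 69  69  68  68 112 194 223 224 216 210 211 186 142 168 201 209 210 211]
[148 148 149 149 149 149 148 142 144 151 169 209 223 224 224 224 223 223
 217 214 214 208 163 111 100  71  38]
(np.float64(-84.8), np.float64(-0.2))
(np.float64(-83.2), np.float64(78.6))
(np.float64(90.4), np.float64(-0.2))
(np.float64(74.5), np.float64(-0.2))
```

View pics/w7z.png

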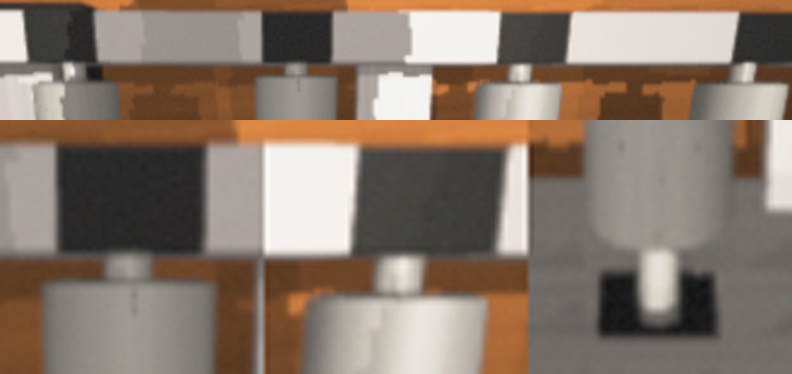

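The roller is seated. Its tube's near end is at lane x = -85, so the fixed tip is about 9 mm into the near cup, and the far stub disappears into the far cup. Next I'll go over and behind the carton.

```bash
python3 -m crank '{"fingers":[60,60,60,60,60,60,60,60,60,60],"slide":[[0,0,-1],[0,0,-2],[0,0,-2.9],[0,0.3,-2.9],[-0.25,7,-2.9],[-0.25,7,-2.9],[-0.25,7,-2.9],[-0.25,7,-2.9],[-0.25,7,-2.9],[-0.25,7,-2.9]],"delta_rot":[[0,0,1],[0,0,2],[0,0,3],[0,0,4],[0,0,5],[0,0,6],[0,0,7],[0,0,8],[0,0,9],[0,0,9]]}'
python3 - <<'E'
from h import *
s=env.read_state(); print(s["tcp_pos"],s["qpos"].round(2))
b=env.read_camera("scene")["color"]; cv2.imwrite("pics/s8.png",b)
E
```

```text
time_s: 13.2
tcp_pos: [609.7, 332.9, 368.8]
tool_rot: [[0.072, 0.997, -0.004], [0.997, -0.072, -0.001], [-0.001, -0.004, -1.0]]
force: [-0.1, -0.5, 0.1]
finger_gap: 0.7
[609.74168393 332.89387221 368.75252145] [0.34 0.54 1.08 0.   1.53 0.41]
```

View pics/s8.png

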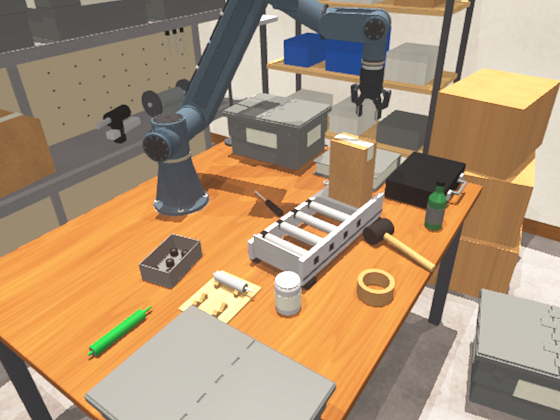

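```bash
python3 -m crank '{"fingers":[60,60,60,60,60,60,60,60,60,60],"slide":[[0,0,0.9],[0,0,1.6],[-0.3,0,1.7],[-0.6,0,1.7],[-0.75,0,1.7],[-0.9,0,1.7],[-1.1,0,1.7],[-1.3,0,1.7],[-1.5,0,1.7],[-1.7,0,1.7]],"delta_rot":[[0,0,0],[0,0,0],[0,0,0],[0,0,0],[0,0,0],[0,0,0],[0,0,0],[0,0,0],[0,0,0],[0,0,0]]}'
python3 - <<'E'
from h import *
s=env.read_state(); print(s["tcp_pos"],s["force"])
b=env.read_camera("scene")["color"]; cv2.imwrite("pics/s9.png",cv2.resize(b[60:280,230:450],(600,600)))
E
```

```text
time_s: 14.5
tcp_pos: [604.1, 244.0, 286.8]
tool_rot: [[0.074, 0.997, -0.0], [0.997, -0.074, -0.0], [-0.0, -0.0, -1.0]]
force: [-0.0, -0.1, 0.3]
finger_gap: 0.702
[604.08377209 243.98075592 286.84422355] [-0.04587986 -0.06198611  0.34237565]
```

View pics/s9.png

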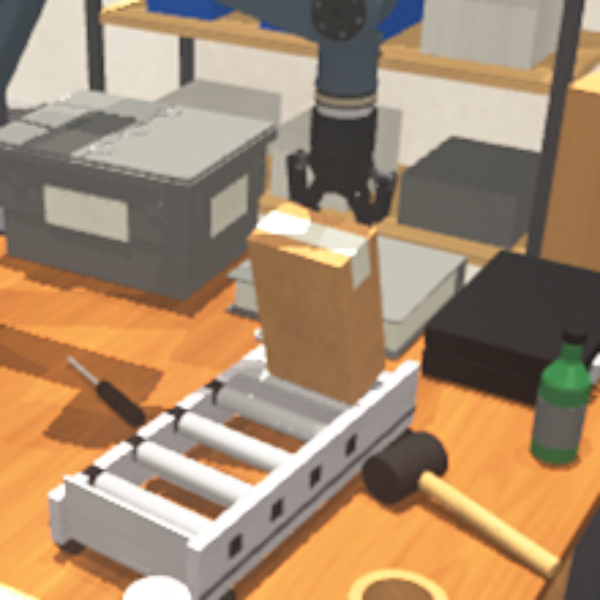

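```bash
python3 -m crank '{"fingers":[60,60,60,60,60,60,60,60,60,60],"slide":[[-0.15,0,0],[-0.3,0,0],[-0.45,0,0],[-0.6,0,0],[-0.75,0,0],[-0.9,0,0],[-1.05,0,0],[-1.2,0,0],[-1.2,0,0],[-1.2,0,0]],"delta_rot":[[0,0,0],[0,0,0],[0,0,0],[0,0,0],[0,0,0],[0,0,0],[0,0,0],[0,0,0],[0,0,0],[0,0,0]]}'
python3 - <<'E'
from h import *
s=env.read_state(); print(s["tcp_pos"],s["force"])
b=env.read_camera("scene")["color"]; cv2.imwrite("pics/s10.png",cv2.resize(b[60:280,230:450],(600,600)))
E
```

```text
time_s: 15.8
tcp_pos: [599.8, 185.1, 287.0]
tool_rot: [[0.074, 0.997, 0.0], [0.997, -0.074, 0.0], [0.0, 0.0, -1.0]]
force: [-0.1, -0.5, 0.1]
finger_gap: 0.706
[599.82746829 185.05400772 287.03194212] [-0.05824831 -0.51299422  0.1490406 ]
```

View pics/s10.png

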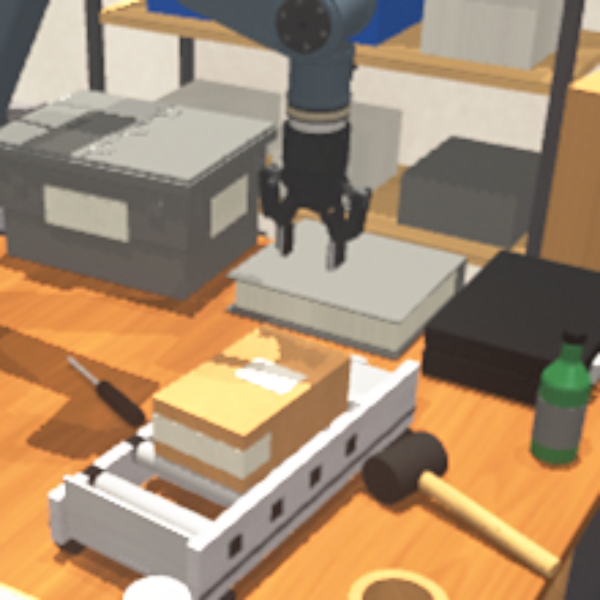

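The carton has fallen and lies flat along the lane. I'll back off and check from the other views.

```bash
python3 -m crank '{"fingers":[60,60,60,60,60,60,60,60,60,60],"slide":[[0,0,-1],[1,-1,-1.5],[2,-3,-1.5],[3,-4,-1.5],[3,-5,-1.5],[3,-5,-1.5],[3,-5,-1.5],[3,-5,-1.5],[3,-5,-1.5],[3,-5,-1.5]],"delta_rot":[[0,0,0],[0,0,0],[0,0,0],[0,0,0],[0,0,0],[0,0,0],[0,0,0],[0,0,0],[0,0,0],[0,0,0]]}'
python3 - <<'E'
from h import *
s=env.read_state(); print(s["tcp_pos"],s["force"])
import pickle
c=env.read_camera("top"); b=c["color"]; pickle.dump(c,open("t11.pkl","wb"))
d=env.read_camera("scene")["color"]
cv2.imwrite("pics/t11.png",np.vstack([cv2.resize(b[145:245,170:400],(782,340),interpolation=cv2.INTER_CUBIC),cv2.resize(d[170:300,230:430],(400,260),interpolation=cv2.INTER_CUBIC).copy() if 0 else cv2.resize(d[170:250,250:434],(782,255),interpolation=cv2.INTER_CUBIC)]))
E
```

```text
time_s: 17.1
tcp_pos: [362.8, 352.7, 361.8]
tool_rot: [[0.076, 0.997, -0.0], [0.997, -0.076, -0.0], [-0.0, -0.0, -1.0]]
force: [-0.6, -0.3, 0.5]
finger_gap: 0.699
[362.77428346 352.68573888 361.77661157] [-0.6037227  -0.29212422  0.49112279]
```

View pics/t11.png

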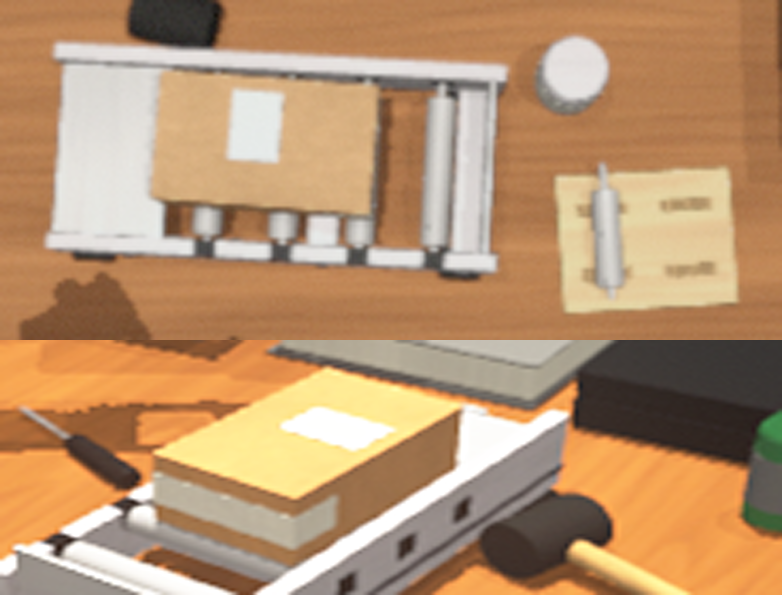

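```bash
python3 - <<'E'
from h import *
import pickle,time
c=pickle.load(open("t11.pkl","rb"))
def lane(p): d=p-np.array([580,21.7,0]); return np.array([d@[.9972,-.0745,0],d@[.0745,.9972,0]]).round(1)
P=[lane(onz(c,(170+x/3.4,145+y/3.4),168)) for x,y in [(163,72),(380,83),(375,215),(150,198)]]
print(P,np.mean(P,0))
c2=env.read_camera("top")["color"]; d=cv2.absdiff(c["color"],c2)[145:245,170:330]; print(d.max(),d.mean())
cv2.imwrite("pics/t12.png",cv2.resize(c2[195:230,215:305],(792,308),interpolation=cv2.INTER_CUBIC))
s=env.read_camera("scene")["color"]; cv2.imwrite("pics/s12.png",cv2.resize(s[190:270,245:345],(750,600),interpolation=cv2.INTER_CUBIC))
E
```

```text
[array([ 68.1, 160.6]), array([ 68. , -57.3]), array([-64.6, -59.3]), array([-59.1, 165.7])] [ 3.1   52.425]
25 1.3706041666666666
```

View pics/t12.png

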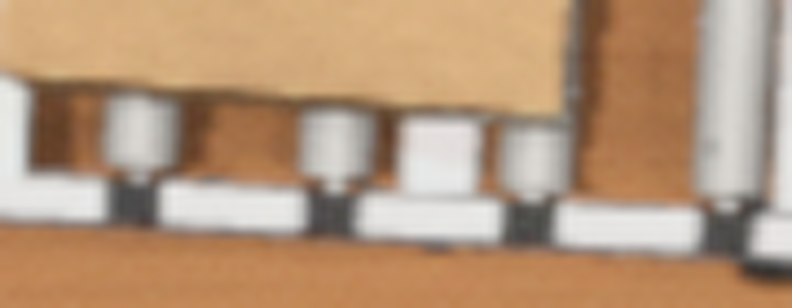

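View pics/s12.png

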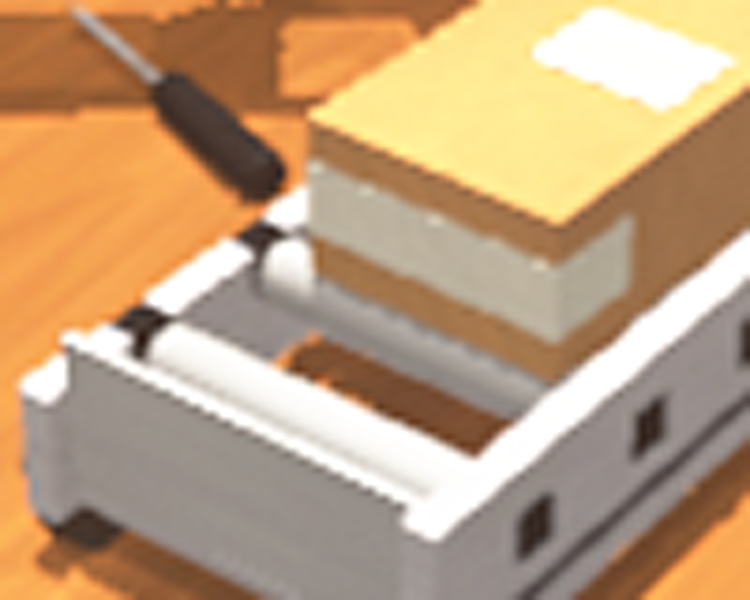

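```bash
python3 - <<'E'
from h import *
import pickle
c=pickle.load(open("t11.pkl","rb"))["color"]
for i in range(12): d=env.read_camera("top")["color"]
f=lambda a:cv2.cvtColor(a[160:212,205:290],cv2.COLOR_BGR2GRAY).astype(np.float32)
print(cv2.phaseCorrelate(f(c),f(d)),env.read_state()["time_s"])
env.sign_off()
E
```

```text
((-0.005035677904245972, 0.014482917589479172), 0.9951578133390764) 17.9
the job is handed in; nothing more can be done
```

I fitted the spare roller, tipped the carton onto the lane, and handed the job in at about 18 s of the 48 s allowed. The hand-in gives no verdict, so the results below are from my own checks.

- **Roller:** I took the full-length spare from the rack and pressed its sprung end against the far rail. I then slid it down into the empty cups at lane y = -40 and released it. After release, its tube's near end measured about -85 mm in lane x, which puts the fixed tip about 9 mm into the near cup. The sprung stub was visible inside the far cup opening. A later top view, with the carton down, still showed the near end in line with its cup.
- **Carton:** I pushed it over from behind with the open fingers. It lies flat along the lane about 3 mm off the middle line, with its top end at lane y of about -58 mm. It leans only a degree or so off the lane direction.
- **At rest:** between two top views about 0.8 s apart the carton shifted only about 0.01 px, so it was still. The arm was parked clear of everything.
- **Bystanders:** I did not touch the short roller, wrench or tin. The short roller and tin looked undisturbed in the last top view. I did not look at the wrench again.

No check failed or disagreed with another.

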